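Close a filter holder: seat the disk, screw on the ring

TASK

In the biosafety cabinet, close the filter holder: first lay the bronze filter disk flat in the holder's open mouth, orange stub upward, and let go of it. Then set the blue hexagonal ring over it with the ring's white marks at the holder's white marks and screw it clockwise, seen from above, until it stops with its white marks at the red marks. Do not disturb the tube rack, the yellow beaker or the green tip box.

Things in the scene. Friction and masses are not known exactly. Their poses are not given: they have to be found in the camera images.
- mouth (a point): Centre of the open mouth of the aluminium filter holder, in its rim's plane, 70 mm above the bench; z up, +x and -x towards the red marks. Bore 35 mm across, 5 mm deep, flat floor. Outside: neck 41.6 mm across with two helical grooves (lugs 53.6 mm across, tops 2 mm under the rim), below 48 mm a column 60 mm across, on a dark foot 100 mm across. Upright, fixed.
- white_mark (a point): One of the two opposite white marks on top of the holder's foot, 42 mm from its axis, 14 mm above the bench: where the ring's pins enter the grooves (within 15 degrees either way). They lie 75 degrees counter-clockwise, seen from above, from the two red marks. With the pins here the ring sinks until its centre is about 4 mm below the rim.
- red_mark (a point): One of the two opposite red marks on the holder's foot, 42 mm from its axis: the locked place. The ring turns to here from the white marks, 75 degrees clockwise from above, with little resistance, sinking 3 mm evenly over the first 64 degrees until its lip lies on the disk and its centre is 7 mm below the rim; a hard stop ends the turn.
- disk_center (a point): Centre (half-way up) of the loose filter disk, 21 mm tall, 50 g, flat on the bench: a bronze disk 32 mm across, 5 mm thick, lower edge chamfered, with a central orange stub 12 mm across and 16 mm tall on top, to be pinched. z along the stub. Seated on the bore's floor, its bronze top is flush with the rim and this point is 5.5 mm above the rim.
- ring_center (a point): Centre (half-way up, on the axis) of the loose blue hexagonal ring: 65 mm across flats, 74 mm across corners, 22 mm tall, 90 g, right way up on the bench. Bore 57 mm; a 4 mm lip at its top narrows it to 26 mm (the stub stands through). z up; pins and white marks at +x and -x, either may go to either side. Flats face along y and 60 degrees either side of y.
- ring_pin (a point): Tip of one of the ring's two opposite inward steel pins (5 mm thick), at the corners with white marks: 22.7 mm from the ring's axis along its +x, 4 mm above its underside.
- tube_rack: Orange tube rack with small white capped tubes, 70 x 180 mm, 61 mm tall, loose; origin at the centre of its underside. Bystander.
- beaker: Yellow open beaker, 72 mm across, 80 mm tall, loose; origin at the centre of its underside. Bystander.
- tip_box: Green tip box with a clear lid, 94 x 124 mm, 57 mm tall, loose; origin at the centre of its underside. Bystander.
Mind the look-alikes: they are no part of the job. Of the things shaped like the part that bears ring_center, the blue one is meant.

How it is judged:
By the outcome, as a careful person would: the job done as asked, in the order asked, and still so for the second after the job is handed in, with the robot touching nothing.
It also fails if it takes over 64 s, if anything falls off the work surface, if the arm or the gripper's body presses on something with over 40 N, if the wrist force passes 120 N, or if a joint passes its speed limit or range.

ROBOT

A 6-joint arm with a two-finger parallel gripper is mounted at the origin on the work surface. World frame = base frame: x ahead of the robot, y to its left, z up, the work surface at z = 0. Lengths are in mm, angles in rad, forces in N, time in s.
With the tool pointing down it reaches from about 325 to 850 mm from the base axis. Payload 15.5 kg.
Tool frame: the origin (TCP) lies between the finger pads; the fingertips stand env.tip_extent ahead of it and the grasp point (between the pads) lies 6 mm ahead of it (env.tip_extent is the distance from the TCP to the fingertips, in mm); z points along the fingers, y is the direction in which the jaws open and shut (so a half turn about z gives the same grasp; the last joint's range is limited). The gripper opens to 91 mm and grips with 3 to 60 N. Pads are 32 mm wide; open, the fingers measure 118 mm over their backs; the gripper's body (76 mm by 178 mm) begins 60 mm behind the grasp point.
Start: joints at [1.01, 0.494, 1.345, -0, 1.302, -0.096], TCP at [280.148, 558.698, 238.915] pointing down, gripper open.
Joint ranges: [-2.91, 2.91], [-0.82, 2.16], [0.22, 2.67], [-1.22, 4.37], [0.12, 2.79], [-3.08, 3.08]. Speed limits (rad/s): [1.89, 1.89, 2.57, 3.01, 3.01, 3.01].

INTERFACE

Orientations are given as a unit quaternion [x, y, z, w].
In Python, from station import env, cams, close_job gives the robot as it stands.
- The arm moves only by the tool step_arm, never from a script. Its argument "increments" is a list of rows, each a list of 5 numbers: the closure in counts, from 0 (fully open) to 255 (shut), then the shift along the world's x, y, z scaled (see below), then the turn about the world's z scaled (see below). In form: [[claw, x, y, z, yaw], ...]. A call has 1 to 20 rows; each row shifts and turns the commanded pose from where the row before left it; what a row does not reach is not made up. The controller multiplies each number of a shift by 25 cm and each number of a turn by 60 degrees. A row lasts 1/10 s, in which the tool goes at most 50 mm and 8.59 degrees, less where a joint would pass 70% of its speed; a pose out of reach is approached as far as the arm can. A call with a number of a shift or a turn outside -1 to 1 is refused whole. A call with a gripper value outside its range is refused whole. The fingers move at their own pace and stop on an object; "newtons" is the grip in N (left out, the last holds). Time passes only in rows, so rows that do not move let the fingers close. It gives the time, the measured TCP pose, the force and the opening at its end, in the units of the state.
- env.sense(): the state, without advancing time (a new reading comes with each control period).
- cams.camera(name): name is "scene" or "side" or "wrist"; returns the picture (420x560x3 uint8, red, green, blue); there is no depth.
- cams.camera_model(name): a dict with "camera_matrix" (3x3 intrinsics, pixels), "extrinsics" (4x4, takes a point from camera to world coordinates). Camera axes: x right, y down, z forward; pixel columns grow to the right and rows downward; lengths in mm; the calibration is good to about 2 mm. A picture is of the moment at which its call begins: read the wrist's pose just before it. camera_model takes no time and is no camera call; for the wrist camera it gives the pose at the moment of the call.
- close_job(): hands the job in, once; it reports no verdict.
The state is a dict: "t": time; "joint_pos": joint angles; "joint_vel": joint speeds; "tau": joint torques, N m; "tool_pos": TCP position; "ee_rot": TCP orientation; "ft_force": force on the tool from outside, world axes, zero at the start; "moment": the same for the moment, N m; "gripper_width": finger opening in mm.
Only numpy, scipy, OpenCV 4.12 (cv2) and the standard library are available. Lean on these libraries where they do the work, as an engineer would, in place of code of your own. Each camera call takes 0.05 s, during which the arm holds its last target. There are 200 camera calls.

## Working session

There is one attempt and no reset: what is moved stays moved. The work goes in short steps, Python scripts to look and compute and a tool call to move; the robot and the scene stay as the last step left them, time stands still between calls to the robot, and variables do not carry over. Pictures are saved under pics/ and viewed, about 8 in all and at most 12, crops included, and the job is handed in when it is done.

Besides the shell and the picture viewer there is one more tool, called as a command line: name --pt "numbers of a row" for each row, then --argument value for the rest. step_arm: Moves the arm, as the interface text tells. Shifts and turns lie within -1 to 1; 1 stands for 25 cm of shift or 60 degrees of turn. Its arguments: {"type":"object","properties":{"increments":{"type":"array","items":{"type":"array","items":{"type":"number"}}},"newtons":{"type":"number"}},"required":["increments"]}

```bash
mkdir -p pics; ls; cat > h.py <<'E'
import numpy as np, cv2
from station import env, cams, close_job
def snap(n,f):
    m=cams.camera_model(n); im=cams.camera(n); cv2.imwrite(f'pics/{f}.png',im[:,:,::-1].copy())
    np.savez(f'pics/{f}.npz',K=m["camera_matrix"],E=m["extrinsics"]); return im
def ray(f,u,v,z):
    d=np.load(f'pics/{f}.npz'); K,E=d['K'],d['E']
    r=E[:3,:3]@np.linalg.solve(K,[u,v,1]); o=E[:3,3]; return o+r*(z-o[2])/r[2]
def proj(f,P):
    d=np.load(f'pics/{f}.npz'); K,E=d['K'],d['E']
    p=(np.atleast_2d(P)-E[:3,3])@E[:3,:3]; q=p@np.array(K).T; return q[:,:2]/q[:,2:]
def crop(f,o,x,y,w,h,s):
    im=cv2.imread(f'pics/{f}.png')[y:y+h,x:x+w]; cv2.imwrite(f'pics/{o}.png',cv2.resize(im,None,fx=s,fy=s,interpolation=cv2.INTER_CUBIC))
E
python3 - <<'E'
from h import *
a=snap('scene','s0');b=snap('side','d0');c=snap('wrist','w0')
print(env.sense(),env.tip_extent)
for n in('s0','d0','w0'):
    d=np.load(f'pics/{n}.npz');print(d['K'].round(1).tolist(),d['E'].round(3).tolist())
g=np.zeros((600,800,3),np.uint8)
for im,(x,y) in zip((a,b,c),((0,0),(400,0),(0,300))): g[y:y+300,x:x+400]=cv2.resize(im,(400,300),interpolation=cv2.INTER_AREA)[:,:,::-1]
cv2.imwrite('pics/m0.png',g)
E
```

```text
pics
{'t': 0.15, 'joint_pos': array([ 1.01045874e+00,  4.94063213e-01,  1.34595882e+00,  2.27268240e-05,
        1.30251287e+00, -9.55131500e-02]), 'joint_vel': array([ 0.0005353 , -0.00212648, -0.00104328,  0.00035064,  0.00230282,
        0.00126037]), 'tau': array([ 3.18759576e-04, -8.79202366e+01, -3.82044697e+01,  7.06730084e-02,
        5.02433453e-02, -4.75956631e-05]), 'tool_pos': array([280.02609168, 558.46852996, 238.47123664]), 'ee_rot': array([ 2.30328462e-01,  9.73112829e-01, -4.42490507e-04, -1.62111162e-04]), 'ft_force': array([-0.67723032,  0.30389797, -0.6727153 ]), 'moment': array([0.01800043, 0.00428528, 0.06892452]), 'gripper_width': 91.17794721541391} 25.0
[[487.0, 0.0, 269.1], [0.0, 487.0, 205.4], [0.0, 0.0, 1.0]] [[-0.635, 0.517, -0.574, 1361.595], [0.772, 0.423, -0.474, 605.185], [-0.002, -0.744, -0.668, 942.69], [0.0, 0.0, 0.0, 1.0]]
[[515.3, 0.0, 284.1], [0.0, 515.3, 208.9], [0.0, 0.0, 1.0]] [[0.995, -0.06, 0.08, 505.294], [-0.1, -0.523, 0.846, -930.138], [-0.009, -0.85, -0.527, 644.893], [0.0, 0.0, 0.0, 1.0]]
[[293.1, 0.0, 277.8], [0.0, 293.1, 206.4], [0.0, 0.0, 1.0]] [[0.447, 0.856, 0.259, 206.086], [0.894, -0.428, -0.13, 596.462], [-0.001, 0.289, -0.957, 385.067], [0.0, 0.0, 0.0, 1.0]]
```

View pics/s0.png

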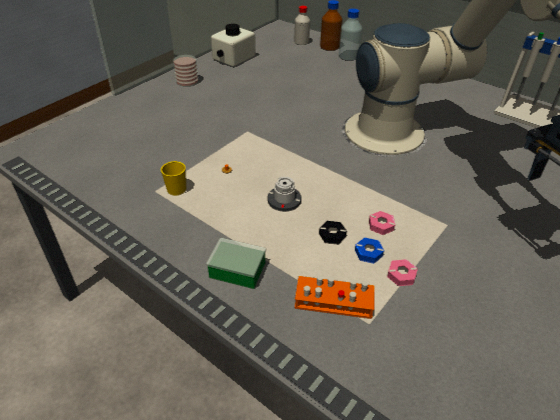

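View pics/m0.png

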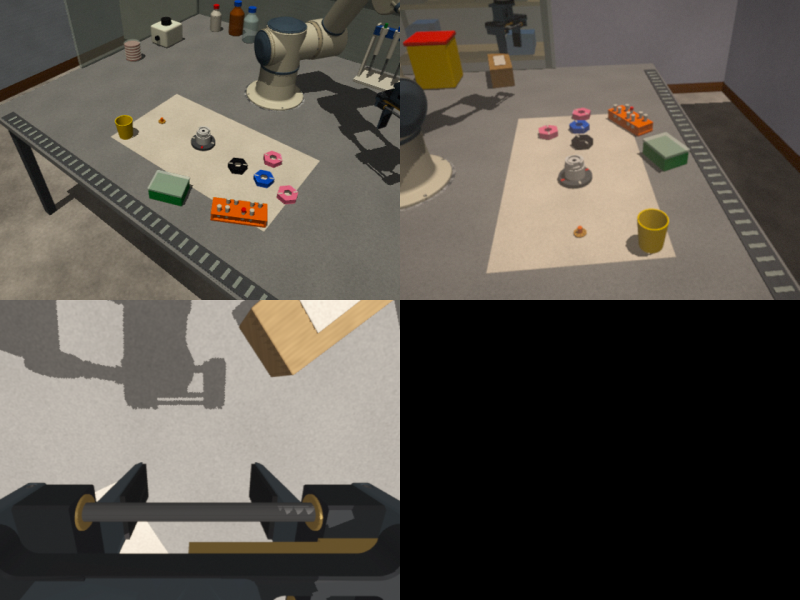

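The first mosaic and the scene picture show these candidates:
- **Rings in the scene view:** blue (370,250), black (333,232), pink (382,222) and pink (402,272). The blue one is the target.
- **Disk:** bronze with an orange stub (227,169).
- **Holder:** (284,190).
- **Bystanders:** beaker (175,178), tip box (237,262), rack (335,296).

```bash
python3 - <<'E'
from h import *
for n,u,v,z in(('blue',370,250,11),('black',333,232,11),('pink',382,222,11),('pink2',402,272,11),('disk',227,169,8),('mouth',285,182,70),('beaker',175,178,40),('box',237,262,30),('rack',335,296,30)):
    print(n,ray('s0',u,v,z).round())
for n,u,v,z in(('blue',180,127,11),('disk',180,232,8),('mouth',174,160,70)): print(n,ray('d0',u*1.4,v*1.4,z).round())
crop('s0','c0',300,190,140,130,2.5);crop('d0','c1',200,130,140,220,2.5)
a=cv2.imread('pics/c0.png');b=cv2.imread('pics/c1.png')
g=np.zeros((550,700,3),np.uint8);g[:325,:350]=a;g[:550,350:]=b;cv2.imwrite('pics/m1.png',g)
E
```

```text
blue [530. 258.  11.]
black [536. 147.  11.]
pink [418. 229.  11.]
pink2 [544. 357.  11.]
disk [ 511. -268.    8.]
mouth [507. -41.  70.]
beaker [ 669. -327.   40.]
box [791.  30.  30.]
rack [724. 277.  30.]
blue [534. 250.  11.]
disk [ 509. -278.    8.]
mouth [505. -55.  70.]
```

View pics/m1.png

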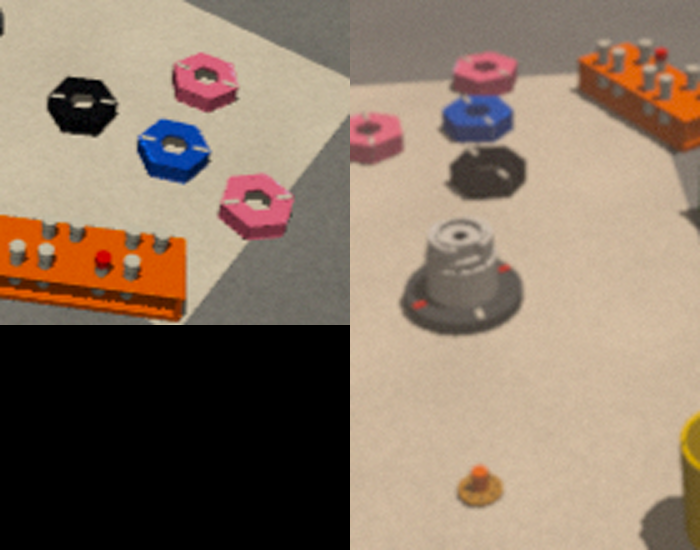

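The crop confirms the blue ring: it is the only blue hexagon and has white marks at its left and right corners. I'll move over it with the wrist camera.

step_arm --pt "0 0.125 -0.15 -0.02 0" --pt "0 0.125 -0.15 -0.02 0" --pt "0 0.125 -0.15 -0.02 0" --pt "0 0.125 -0.15 -0.02 0" --pt "0 0.125 -0.15 -0.02 0" --pt "0 0.125 -0.15 -0.02 0" --pt "0 0.125 -0.15 -0.02 0" --pt "0 0.125 -0.15 -0.02 0" --pt "0 0 0 0 0" --pt "0 0 0 0 0"

```text
t: 1.15
tool_pos: [530.5, 257.8, 198.5]
ee_rot: [0.231, 0.973, -0.0, -0.0]
ft_force: [0.1, 0.6, 0.3]
gripper_width: 91.7
```

```bash
python3 -c "
from h import *
s=env.sense();print(s['t'],s['tool_pos'],s['ee_rot'].round(3));snap('wrist','w1')"
```

```text
1.15 [530.4585883  257.7731673  198.51619082] [ 0.231  0.973 -0.    -0.   ]
```

step_arm --pt "0 -0.01 -0.17 0 0" --pt "0 -0.01 -0.17 0 0" --pt "0 -0.01 -0.17 0 0" --pt "0 -0.01 -0.17 0 0" --pt "0 -0.01 -0.17 0 0" --pt "0 -0.01 -0.17 0 0" --pt "0 -0.01 -0.17 0 0" --pt "0 0 0 0 0" --pt "0 0 0 0 0"

```text
t: 2.1
tool_pos: [512.5, -38.3, 199.1]
ee_rot: [0.231, 0.973, 0.0, 0.0]
ft_force: [-0.3, 0.9, 0.0]
gripper_width: 91.4
```

```bash
python3 -c "
from h import *
s=env.sense();print(s['t'],s['tool_pos'],s['ee_rot'].round(3));a=snap('wrist','w2')
b=cv2.imread('pics/w1.png');cv2.imwrite('pics/m2.png',np.vstack([b[:300],a[:300,:,::-1]]))"
```

```text
2.1 [512.46546852 -38.32417752 199.08002712] [0.231 0.973 0.    0.   ]
```

View pics/m2.png

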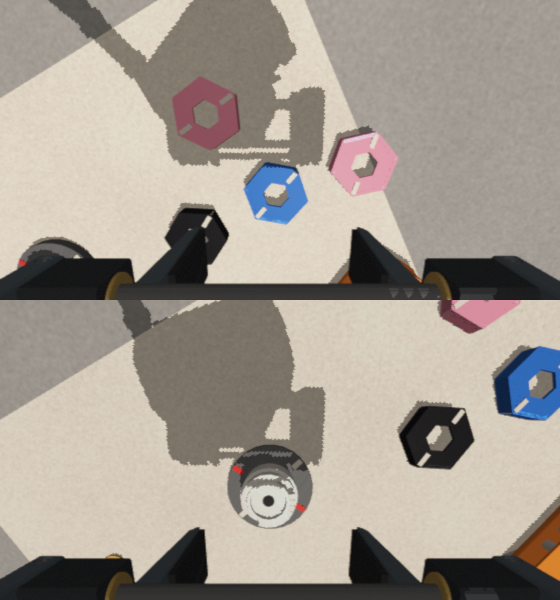

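w1 shows the blue ring at (276,193) with marks at (292,178) and (261,212). w2 shows the holder mouth near (268,200), with red marks near (237,169) and (300,208) and a grey-white mark near (298,163).

```bash
python3 - <<'E'
from h import *
crop('w1','a',235,150,80,80,5);crop('w2','b',220,140,100,100,4)
cv2.imwrite('pics/m3.png',np.hstack([cv2.imread('pics/a.png'),cv2.imread('pics/b.png')]))
im=cv2.imread('pics/w1.png').astype(int)[150:235,235:320]
b=(im[...,0]-im[...,2]>60).astype(np.uint8)
c=max(cv2.findContours(b,0,1)[0],key=cv2.contourArea); h=cv2.convexHull(c)
q=cv2.approxPolyDP(h,3,True)[:,0]+[235,150]; print('hex',q.tolist())
im=cv2.imread('pics/w2.png').astype(int)[130:240,210:330]
r=((im[...,2]-im[...,1]>60)).astype(np.uint8)
n,l,st,ce=cv2.connectedComponentsWithStats(r)
for i in range(1,n):
  if st[i,4]>5: p=ce[i]+[210,130];print('red',p,st[i],ray('w2',*p,14))
E
```

```text
hex [[265, 164], [295, 169], [307, 201], [286, 223], [258, 219], [245, 193], [246, 185]]
red [237.5        169.41935484] [22 35 12 10 62] [468.35442857 -66.39691849  14.        ]
red [299.875      207.28571429] [85 73 11  9 56] [540.91603772 -22.17771474  14.        ]
```

View pics/m3.png

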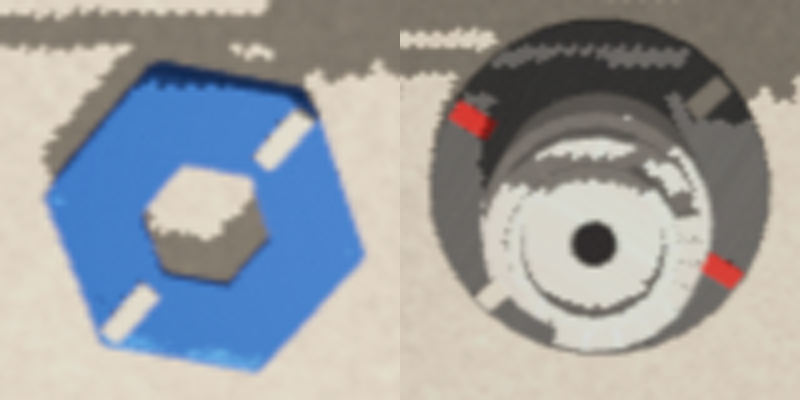

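```bash
python3 - <<'E'
from h import *
print('ring c',ray('w1',276.2,195.2,22)); a,b=ray('w1',292,177.6,22),ray('w1',261,212.6,22);print(a,b,(a+b)/2,np.degrees(np.arctan2(*(a-b)[1::-1])))
q=np.array([[45,195],[105,345],[258,370],[365,255],[315,115],[150,75]])/5+[235,150]
P=np.array([ray('w1',*p,22) for p in q]);d=P-P.mean(0);print(P.mean(0),np.hypot(*d.T[:2]),np.degrees(np.arctan2(d[:,1],d[:,0])))
print('hole',ray('w2',268.5,201,65))
a,b=ray('w2',297.5,164.5,14),ray('w2',243,213,14);print('white',a,b)
print('tcp proj',proj('w2',[[512.5,-38.3,199.1-o] for o in(0,6,25)]))
for z in(199.1-25,):
  for s in(46,-46): print(proj('w2',[[512.5+.448*s,-38.3+.894*s,z]]))
s=env.sense();print(s['joint_pos'])
E
```

```text
ring c [531.05651373 256.44990528  22.        ]
[520.84764685 281.39957617  22.        ] [541.73404008 231.32529908  22.        ] [531.29084346 256.36243763  22.        ] 112.64141886439349
[531.57168363 256.28675763  22.        ] [37.3267512  36.79240318 36.40312299 36.87280188 35.58037345 37.11517629] [-128.71744878  -66.79535685   -7.34658403   53.4298469   110.39228181
  172.83283968]
hole [505.27721845 -43.95058102  65.        ]
white [493.87180768  -2.88388844  14.        ] [517.03601068 -85.75793121  14.        ]
tcp proj [[276.2703424  272.68108513]
 [276.3135131  267.45440776]
 [276.43285249 253.00598686]]
[[348.00047089 253.01984311]]
[[204.83364835 252.9921245 ]]
[-1.89765209e-01  3.85881766e-01  1.66742726e+00  3.65744566e-04
  1.08825841e+00 -1.29670465e+00]
```

step_arm --pt "0 0 -0.18 0 0" --pt "0 0 -0.18 0 0" --pt "0 0 -0.18 0 0" --pt "0 0 -0.18 0 0" --pt "0 0 -0.18 0 0" --pt "0 -0.01 0 -0.15 0" --pt "0 0 0 -0.15 0" --pt "0 0 0 0 0" --pt "0 0 0 0 0"

```text
t: 3.05
tool_pos: [510.7, -262.4, 124.4]
ee_rot: [0.229, 0.973, 0.0, -0.001]
ft_force: [0.7, -0.1, -0.0]
gripper_width: 91.3
```

```bash
python3 - <<'E'
from h import *
s=env.sense();print(s['t'],s['tool_pos'],s['ee_rot'].round(3));a=snap('wrist','w3')
im=a.astype(int)[:250]
m=((im[...,0]-im[...,2]>110)).astype(np.uint8)
n,l,st,ce=cv2.connectedComponentsWithStats(m)
for i in range(1,n):
  if st[i,4]>20:print(ce[i],st[i],ray('w3',*ce[i],5),ray('w3',*ce[i],21))
E
```

```text
3.05 [ 510.70442859 -262.3717069   124.37606367] [ 0.229  0.973  0.    -0.001]
[473.73394495  61.56880734] [467  55  14  14 109] [468.86390134 -59.77440431   5.        ] [466.93445549 -69.69187469  21.        ]
[267.14382403 211.16582064] [252 196  31  30 591] [ 508.31856591 -271.43374296    5.        ] [ 504.01708733 -268.62615574   21.        ]
```

View pics/w3.png

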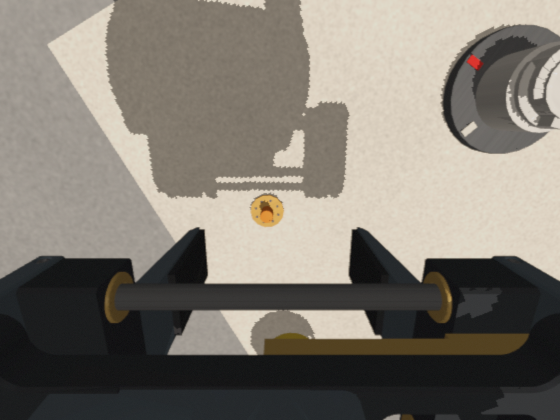

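The disk is at (267,211) in w3, and its 31 px width matches 32 mm. I'll turn the tool 90° and measure it again, to find the wrist-camera bias.

step_arm --pt "0 0 0 0 -0.136" --pt "0 0 0 0 -0.136" --pt "0 0 0 0 -0.136" --pt "0 0 0 0 -0.136" --pt "0 0 0 0 -0.136" --pt "0 0 0 0 -0.136" --pt "0 0 0 0 -0.136" --pt "0 0 0 0 -0.136" --pt "0 0 0 0 -0.136" --pt "0 0 0 0 -0.136" --pt "0 0 0 0 -0.14" --pt "0 0 0 0 0" --pt "0 0 0 0 0"

```text
t: 4.4
tool_pos: [511.0, -263.7, 125.4]
ee_rot: [0.85, 0.528, 0.0, 0.001]
ft_force: [0.2, -0.1, -0.5]
gripper_width: 90.9
```

```bash
cat >> h.py <<'E'
def disk(f):
    im=cv2.imread(f'pics/{f}.png').astype(int)[:270,200:350]
    m=((im[...,2]-im[...,0]>110)).astype(np.uint8)
    c=max(cv2.findContours(m,0,1)[0],key=cv2.contourArea)
    (u,v),ax,an=cv2.fitEllipse(cv2.convexHull(c)); o=(u+200,v)
    k=((im[...,2]-im[...,1]>95)&(im[...,2]>200)).astype(np.uint8); mm=cv2.moments(k,True)
    s=(mm['m10']/mm['m00']+200,mm['m01']/mm['m00']) if mm['m00'] else None
    print(f,'ell',o,ax,ray(f,*o,4).round(2),'stub',s,s and ray(f,*s,20).round(2),mm['m00'])
E
python3 - <<'E'
from h import *
s=env.sense();print(s['t'],s['tool_pos'],s['ee_rot'].round(4),s['joint_pos'][5]);snap('wrist','w4')
disk('w3');disk('w4')
crop('w3','a',240,185,60,60,6);crop('w4','b',240,185,60,60,6)
cv2.imwrite('pics/m4.png',np.hstack([cv2.imread('pics/a.png'),cv2.imread('pics/b.png')]))
E
```

```text
4.4 [ 510.98242935 -263.72908593  125.39712315] [8.495e-01 5.276e-01 5.000e-04 1.000e-03] -0.12096143918241029
w3 ell (266.7703857421875, 210.40614318847656) (30.372583389282227, 31.359800338745117) [ 507.75 -271.58    4.  ] stub None None 0.0
w4 ell (272.63887786865234, 223.20880126953125) (11.385730743408203, 16.160789489746094) [ 499.38 -274.77    4.  ] stub None None 0.0
```

View pics/m4.png

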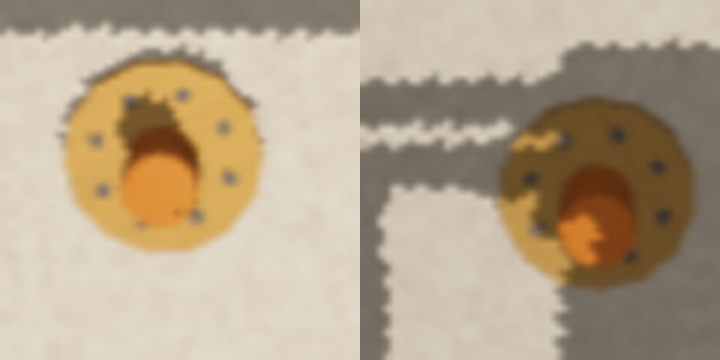

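```bash
python3 - <<'E'
from h import *
for f,a,b in(('w3',(266.9,209.9),(266.1,216.2)),('w4',(279.1,216.9),(279.1,222.6))): print(f,ray(f,*a,5),ray(f,*b,21))
# bias: m = p + R(yaw) b
D3=(ray('w3',266.9,209.9,5)+ray('w3',266.1,216.2,21))[:2]/2; D4=(ray('w4',279.1,216.9,5)+ray('w4',279.1,222.6,21))[:2]/2
R=lambda f: np.load(f'pics/{f}.npz')['E'][:2,:2]
def rot(f):
    x=np.load(f'pics/{f}.npz')['E'][:2,0];x=x/np.hypot(*x);return np.array([[x[0],x[1]],[x[1],-x[0]]])
A=np.block([[np.eye(2),rot('w3')],[np.eye(2),rot('w4')]]);sol=np.linalg.solve(A,np.r_[D3,D4])
print('disk,bias',sol)
b=sol[2:]
ring=np.mean([ray('w1',275.8,194.8,22)[:2],ray('w1',276.1,194.7,22)[:2]],0)
m=np.mean([ray('w2',268.1,200.6,65)[:2],ray('w2',268.7,188.35,14)[:2],ray('w2',269.9,188.4,14)[:2]],0)
print('ring',ring,ring-rot('w1')@b,'mouth',m,m-rot('w2')@b)
# tip check: expected pads
s=env.sense();print(s['tool_pos'],np.degrees(2*np.arctan2(s['ee_rot'][0],s['ee_rot'][1])))
E
```

```text
w3 [ 507.0893209  -271.06660744    5.        ] [ 507.83431256 -271.6300297    21.        ]
w4 [ 508.01269439 -271.43048141    5.        ] [ 507.91039156 -271.39604055   21.        ]
disk,bias [ 5.07679097e+02 -2.71631515e+02  1.56785020e-01 -3.20669811e-01]
ring [530.45661714 256.43396925] [530.67268978 256.14985081] mouth [504.42964408 -44.0989361 ] [504.64625547 -44.38264401]
[ 510.77884917 -263.76060193  125.05981594] 116.34198938604297
```

The two yaws agree: the bias is about 0.4 mm and the disk is at (507.7, -271.5). Next I'll pinch the stub.

step_arm --pt "120 -0.01 -0.031 -0.12 0" --pt "120 0 0 -0.12 0" --pt "120 0 0 -0.08 0" --pt "120 0 0 -0.04 0" --pt "120 0 0 -0.008 0" --pt "120 0 0 0 0" --pt "255 0 0 0 0" --pt "255 0 0 0 0" --pt "255 0 0 0 0" --pt "255 0 0 0 0" --pt "255 0 0 0 0" --pt "255 0 0 0 0" --pt "255 0 0 0 0" --pt "255 0 0 0 0" --newtons 15

```text
t: 5.85
tool_pos: [507.7, -271.6, 32.0]
ee_rot: [0.851, 0.525, 0.0, 0.0]
ft_force: [-0.2, 0.8, 5.1]
gripper_width: 10.2
```

step_arm --pt "255 0 0 0.04 0" --pt "255 0 0 0.12 0" --pt "255 0 0 0.16 0" --pt "255 0 0 0.08 0" --pt "255 -0.002 0.16 0 0" --pt "255 -0.002 0.16 0 0" --pt "255 -0.002 0.16 0 0" --pt "255 -0.002 0.16 0 0" --pt "255 -0.002 0.16 0 0" --pt "255 -0.002 0.108 0 0" --pt "255 0 0 0 0" --pt "255 0 0 0 0"

```text
t: 7.05
tool_pos: [504.7, -44.2, 132.4]
ee_rot: [0.851, 0.526, 0.0, 0.0]
ft_force: [-0.8, 0.3, -0.6]
gripper_width: 10.1
```

```bash
python3 - <<'E'
from h import *
s=env.sense();print(s['t'],s['tool_pos'],s['ee_rot'].round(4),s['joint_pos'][5],s['gripper_width']);snap('wrist','w5');snap('side','d5');snap('scene','s5')
crop('w5','a',180,130,200,150,2);crop('d5','b',200,160,100,100,3);crop('s5','c',235,130,100,100,3)
g=np.zeros((600,700,3),np.uint8);g[:300,:400]=cv2.imread('pics/a.png');g[:300,400:]=cv2.imread('pics/b.png');g[300:,:300]=cv2.imread('pics/c.png');cv2.imwrite('pics/m5.png',g)
E
```

```text
7.05 [504.68767553 -44.1702825  132.36684596] [8.506e-01 5.259e-01 1.000e-04 2.000e-04] 0.2582917341897267 10.061567481595324
```

View pics/m5.png

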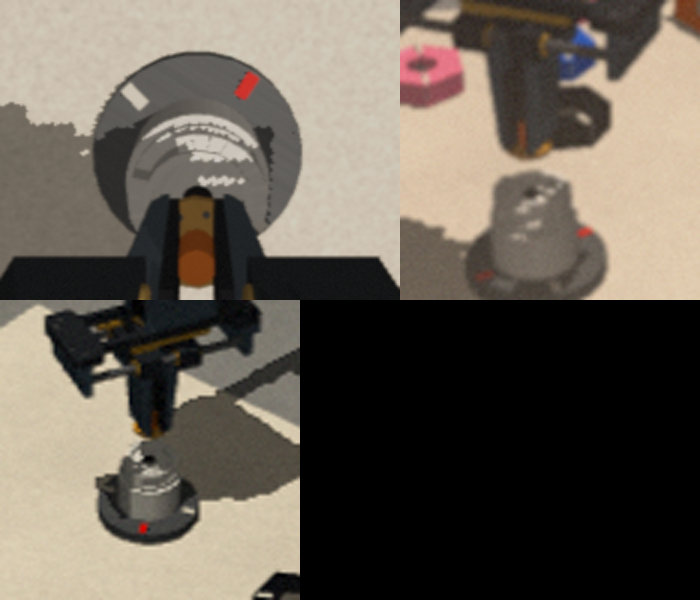

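The disk is held level in w5, with its stub top at about (278,259), centred between the fingers. I'll check the mouth position again from this yaw.

```bash
python3 - <<'E'
from h import *
print('stub',ray('w5',278.2,258.6,121.4))
r=ray('w5',303.2,172.7,14)[:2];w=ray('w5',246.8,177.7,14)[:2];print(r,w,np.hypot(*(r-w)),2*42*np.sin(np.radians(37.5)),2*42*np.sin(np.radians(52.5)))
# red at +x end: which? known centre approx
from scipy.optimize import least_squares
c0=np.array([504.6,-44.3])
ar=np.degrees(np.arctan2(*(r-c0)[::-1]));aw=np.degrees(np.arctan2(*(w-c0)[::-1]));print(ar,aw,np.hypot(*(r-c0)),np.hypot(*(w-c0)))
f=lambda p:np.r_[p[:2]+42*np.array([np.cos(p[2]),np.sin(p[2])])-r,p[:2]+42*np.array([np.cos(p[2]+d),np.sin(p[2]+d)])-w]
for d in(np.radians(75),np.radians(-105)):
    s=least_squares(f,[*c0,np.radians(ar)]);print(s.x,np.degrees(s.x[2]),s.cost)
E
```

```text
stub [505.53565048 -41.24899252 121.4       ]
[540.44886409 -22.77594077] [492.1826307   -3.90218324] 51.825167715431505 51.135960036732534 66.64168058446376
30.981076606997906 107.08623656257626 41.81418637610109 42.26315959414274
[504.18092026 -44.37169593   0.54354427] 31.142792433621757 0.1187518060944244
[525.62709333  10.47312897  -1.02725062] -58.857124748744894 54.88226340136773
```

step_arm --pt "255 0 0 -0.06 0" --pt "255 0 0 -0.04 0" --pt "255 0 0 -0.012 0" --pt "255 0 0 -0.008 0" --pt "255 0 0 -0.006 0" --pt "255 0 0 -0.006 0" --pt "255 0 0 -0.004 0" --pt "255 0 0 -0.002 0" --pt "255 0 0 0 0" --pt "255 0 0 0 0" --newtons 6

```text
t: 8.2
tool_pos: [504.7, -44.5, 97.5]
ee_rot: [0.851, 0.525, 0.0, 0.0]
ft_force: [0.7, -0.4, -0.3]
gripper_width: 10.7
```

step_arm --pt "180 0 0 0 0" --pt "180 0 0 0 0" --pt "180 0 0 0 0" --pt "180 0 0 0.04 0" --pt "180 0 0 0.12 0" --pt "100 0 0 0.16 0" --pt "0 0 0.04 0.04 0" --pt "0 0 0.16 0 0" --pt "0 0 0 0 0" --pt "0 0 0 0 0"

```text
t: 9.2
tool_pos: [504.5, 6.2, 187.7]
ee_rot: [0.851, 0.526, 0.0, 0.0]
ft_force: [1.0, -0.5, 0.2]
gripper_width: 63.7
```

```bash
python3 - <<'E'
from h import *
s=env.sense();print(s['t'],s['tool_pos'],s['gripper_width']);snap('wrist','w6');snap('side','d6');snap('scene','s6')
p=proj('w6',[504.6,-44.4,75])[0];print(p);x,y=[int(v)-50 for v in p]
crop('w6','a',max(x,0),max(y,0),100,100,3);crop('d6','b',200,180,100,100,3);crop('s6','c',235,130,100,100,3)
print([cv2.imread(f'pics/{k}.png').shape for k in 'abc'])
g=np.zeros((300,900,3),np.uint8)
for i,k in enumerate('abc'):
    q=cv2.imread(f'pics/{k}.png');g[:q.shape[0],i*300:i*300+q.shape[1]]=q
cv2.imwrite('pics/m6.png',cv2.resize(g,(798,266)))
E
```

```text
9.2 [504.50946363   6.15813198 187.70743049] 63.74111487520337
[301.81819557 255.46473303]
[(300, 300, 3), (300, 300, 3), (300, 300, 3)]
```

View pics/m6.png

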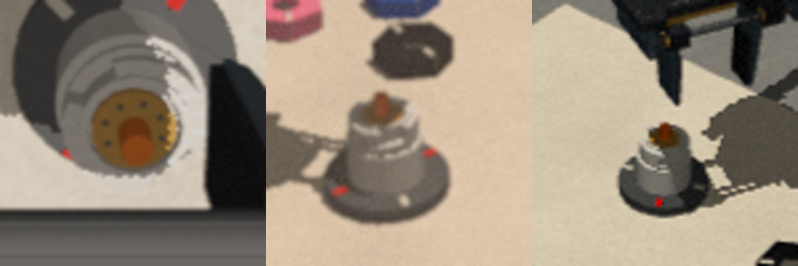

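The disk lies flat in the bore with its stub up, and it is released. Next is the ring. I'll hover over it and measure it again from the new yaw.

step_arm --pt "0 0.018 0.167 0 -0.092" --pt "0 0.018 0.167 0 -0.092" --pt "0 0.017 0.167 0 0" --pt "0 0.017 0.167 0 0" --pt "0 0.017 0.167 0 0" --pt "0 0.017 0.168 0 0" --pt "0 0 0 -0.1 0" --pt "0 0 0 0 0" --pt "0 0 0 0 0"

```text
t: 10.25
tool_pos: [530.4, 255.2, 162.2]
ee_rot: [0.898, 0.441, -0.001, -0.0]
ft_force: [0.1, -0.7, -0.3]
gripper_width: 90.9
```

```bash
python3 - <<'E'
from h import *
s=env.sense();q=s['ee_rot'];print(s['t'],s['tool_pos'],np.degrees(np.arctan2(q[1]**2-q[0]**2,2*q[0]*q[1])),s['joint_pos'][5],s['gripper_width']);a=snap('wrist','w7')
t=np.radians(112.4+60*np.arange(6))
P=np.c_[530.7+37.5*np.cos(t),256.2+37.5*np.sin(t),0*t+22]
p=proj('w7',P);x,y=(p.mean(0)-60).astype(int);x=max(x,0);y=max(y,0)
im=cv2.imread('pics/w7.png')[y:y+120,x:x+120];im=cv2.resize(im,None,fx=5,fy=5,interpolation=cv2.INTER_CUBIC)
cv2.polylines(im,[((p-[x,y]+.5)*5).astype(np.int32)],True,(0,0,255),1);cv2.imwrite('pics/m7.png',im);print(x,y)
E
```

```text
10.25 [530.43742686 255.16273713 162.23715855] -37.719672857006664 1.0054730120324709 90.94824063272603
218 141
```

View pics/m7.png

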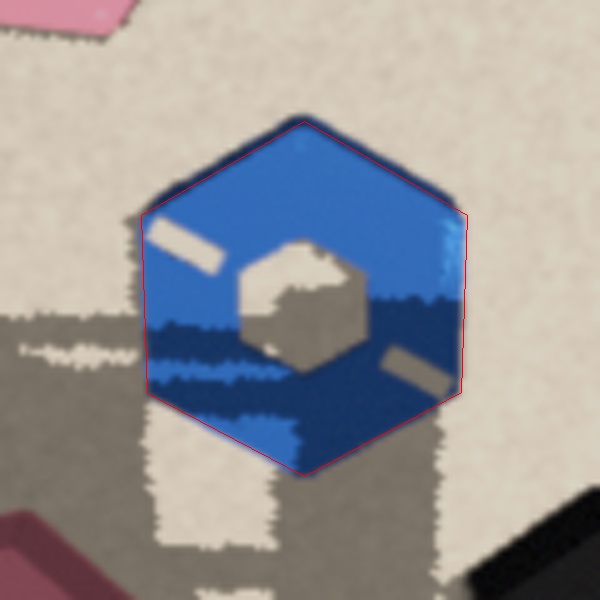

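The predicted outline (red) matches the ring to within about 0.5 mm, and the jaws are square to its flats. I'll grasp it now.

step_arm --pt "0 0 0 -0.16 0" --pt "0 0 0 -0.16 0" --pt "0 0 0 -0.12 0" --pt "0 0 0 -0.06 0" --pt "0 0 0 -0.024 0" --pt "0 0 0 -0.012 0" --pt "0 0 0 0 0" --pt "255 0 0 0 0" --pt "255 0 0 0 0" --pt "255 0 0 0 0" --pt "255 0 0 0 0" --pt "255 0 0 0 0" --pt "255 0 0 0 0" --newtons 30

```text
t: 11.6
tool_pos: [530.8, 256.3, 28.7]
ee_rot: [0.898, 0.441, 0.0, 0.0]
ft_force: [-0.1, -0.5, 7.1]
gripper_width: 65.0
```

Opening 65.0 mm matches the ring across flats. I'll lift it, carry it and turn it to the white marks, hovering above the stub.

step_arm --pt "255 0 0 0.04 0" --pt "255 0 0 0.12 0" --pt "255 0 0 0.16 0" --pt "255 0 0 0.16 0" --pt "255 -0.013 -0.15 0 -0.035" --pt "255 -0.013 -0.15 0 -0.035" --pt "255 -0.013 -0.15 0 -0.035" --pt "255 -0.013 -0.15 0 0" --pt "255 -0.013 -0.15 0 0" --pt "255 -0.013 -0.15 0 0" --pt "255 -0.013 -0.15 0 0" --pt "255 -0.013 -0.152 0 0" --pt "255 0 0 0 0" --pt "255 0 0 0 0" --pt "255 0 0 0 0"

```text
t: 13.1
tool_pos: [504.6, -43.7, 148.7]
ee_rot: [0.92, 0.391, 0.0, -0.0]
ft_force: [0.4, -0.3, -1.3]
gripper_width: 65.1
```

```bash
python3 - <<'E'
from h import *
s=env.sense();q=s['ee_rot'];print(s['t'],s['tool_pos'],np.degrees(np.arctan2(q[1]**2-q[0]**2,2*q[0]*q[1])),s['joint_pos'][5],s['gripper_width']);snap('wrist','w8');snap('side','d8')
crop('w8','a',130,120,300,200,1.8);
crop('d8','b',180,100,120,190,2)
g=np.zeros((380,790,3),np.uint8);a=cv2.imread('pics/a.png');b=cv2.imread('pics/b.png');g[:360,:540]=a;g[:380,550:790]=b;cv2.imwrite('pics/m8.png',g)
E
```

```text
13.1 [504.59916064 -43.65177726 148.66704779] -43.94792582082133 0.562565403065714 65.05799414371327
```

View pics/m8.png

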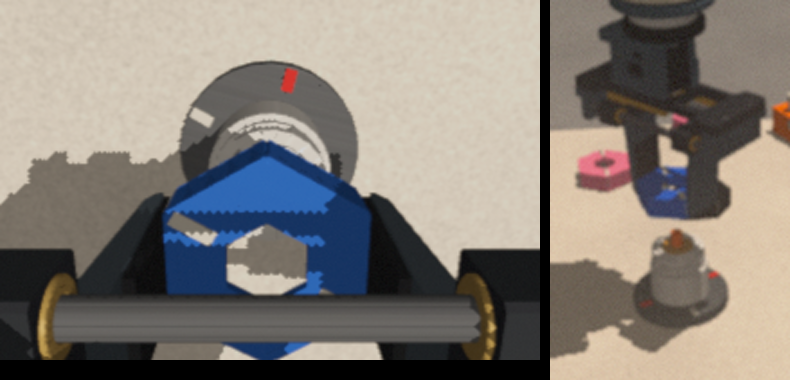

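The ring is level and centred, with its white mark (192,228 in the crop) pointing at the holder's white mark (202,117). I'll lower it slowly and watch the force.

step_arm --pt "255 0 0 -0.1 0" --pt "255 0 0 -0.06 0" --pt "255 0 0 -0.03 0" --pt "255 0 0 -0.01 0" --pt "255 0 0 -0.008 0" --pt "255 0 0 -0.008 0" --pt "255 0 0 -0.008 0" --pt "255 0 0 -0.008 0" --pt "255 0 0 -0.008 0" --pt "255 0 0 -0.008 0" --pt "255 0 0 -0.008 0" --pt "255 0 0 0 0"

```text
t: 14.4
tool_pos: [504.5, -44.3, 84.1]
ee_rot: [0.92, 0.391, -0.0, -0.0]
ft_force: [0.4, 0.3, -0.3]
gripper_width: 64.9
```

step_arm --pt "255 0 0 -0.004 0" --pt "255 0 0 0 0" --pt "255 0 0 0 0"

```text
t: 14.7
tool_pos: [504.7, -44.3, 83.5]
ee_rot: [0.92, 0.391, 0.0, 0.0]
ft_force: [-0.6, 0.0, -0.5]
gripper_width: 64.9
```

step_arm --pt "255 0 0 -0.001 -0.08" --pt "255 0 0 -0.001 -0.08" --pt "255 0 0 -0.001 -0.08" --pt "255 0 0 -0.001 -0.08" --pt "255 0 0 0 0" --pt "255 0 0 0 0"

```text
t: 15.3
tool_pos: [504.9, -44.3, 82.6]
ee_rot: [0.972, 0.233, 0.0, 0.0]
ft_force: [1.3, 1.6, 1.2]
gripper_width: 64.5
```

step_arm --pt "255 0 0 -0.0009 -0.08" --pt "255 0 0 -0.0009 -0.08" --pt "255 0 0 -0.0009 -0.08" --pt "255 0 0 -0.0009 -0.08" --pt "255 0 0 -0.0009 -0.08" --pt "255 0 0 -0.0009 -0.08" --pt "255 0 0 -0.0009 -0.08" --pt "255 0 0 -0.0009 -0.08" --pt "255 0 0 -0.0009 -0.08" --pt "255 0 0 0 0" --pt "255 0 0 0 0"

```text
t: 16.4
tool_pos: [505.1, -44.5, 80.7]
ee_rot: [0.99, -0.141, 0.0, 0.0]
ft_force: [0.1, 0.2, 6.6]
gripper_width: 64.8
```

```bash
python3 - <<'E'
from h import *
s=env.sense();q=s['ee_rot'];print(s['t'],s['tool_pos'],np.degrees(np.arctan2(q[1]**2-q[0]**2,2*q[0]*q[1])),s['ft_force'],s['moment'],s['gripper_width'])
E
```

```text
16.4 [505.05588877 -44.45094313  80.72879354] -106.23816325975417 [0.0804523  0.19193743 6.61072328] [-0.06437178  0.23330166 -0.03322788] 64.77201884849867
```

step_arm --pt "255 0 0 0 -0.07" --pt "255 0 0 0 -0.07" --pt "255 0 0 0 -0.06" --pt "255 0 0 0 0" --pt "255 0 0 0 0"

```text
t: 16.9
tool_pos: [505.5, -44.9, 80.8]
ee_rot: [0.97, -0.244, 0.001, 0.0]
ft_force: [0.9, -5.7, 4.2]
gripper_width: 64.8
```

```bash
python3 - <<'E'
from h import *
s=env.sense();q=s['ee_rot'];print(s['t'],s['tool_pos'],np.degrees(np.arctan2(q[1]**2-q[0]**2,2*q[0]*q[1])),s['ft_force'],s['moment'],s['gripper_width'])
E
```

```text
16.9 [505.50770833 -44.93522959  80.75777319] -118.21638775589389 [ 0.88417691 -5.74651799  4.1982402 ] [-1.07090612  0.02354947  0.11334469] 64.83277555412508
```

step_arm --pt "255 0 0 0 -0.03" --pt "255 0 0 0 -0.02" --pt "255 0 0 0 0" --pt "255 0 0 0 0"

```text
t: 17.3
tool_pos: [505.7, -45.5, 80.8]
ee_rot: [0.963, -0.269, 0.001, 0.001]
ft_force: [1.8, -11.3, 2.2]
gripper_width: 64.7
```

```bash
python3 - <<'E'
from h import *
s=env.sense();q=s['ee_rot'];print(s['t'],s['tool_pos'],np.degrees(np.arctan2(q[1]**2-q[0]**2,2*q[0]*q[1])),s['ft_force'],s['moment'],s['gripper_width'])
E
```

```text
17.3 [505.74872162 -45.45034603  80.78796378] -121.15713563676816 [  1.80812813 -11.26275432   2.18780812] [-2.01097238 -0.12457675  0.80588644] 64.69527361015808
```

The z moment rose from 0.1 to 0.8 N m at about 75°, which is the hard stop. I'll release, rise and look.

step_arm --pt "0 0 0 0 0" --pt "0 0 0 0 0" --pt "0 0 0 0 0" --pt "0 0 0 0 0" --pt "0 0 0 0.06 0" --pt "0 0 0 0.12 0" --pt "0 0 0 0.14 0" --pt "0 0.02 -0.1 0.14 0" --pt "0 0 0 0 0" --pt "0 0 0 0 0"

```text
t: 18.3
tool_pos: [509.8, -69.6, 195.7]
ee_rot: [0.963, -0.271, 0.001, -0.0]
ft_force: [0.1, -0.3, -0.8]
gripper_width: 91.2
```

```bash
python3 - <<'E'
from h import *
s=env.sense();print(s['t'],s['tool_pos'],s['gripper_width']);snap('wrist','w9');snap('side','d9');snap('scene','s9')
p=proj('w9',[504.6,-44.4,70])[0];print(p);x,y=[max(int(v)-65,0) for v in p]
crop('w9','a',x,y,130,130,3);crop('d9','b',195,180,130,130,3);print(x,y)
g=np.zeros((600,790,3),np.uint8)
for i,k in enumerate('ab'):
    q=cv2.imread(f'pics/{k}.png');g[:q.shape[0],i*395:i*395+q.shape[1]]=q
q=cv2.resize(cv2.imread('pics/s9.png')[130:330],None,fx=1.05,fy=1.05);g[390:600,:q.shape[1]]=q[:210]
cv2.imwrite('pics/m9.png',g)
d=np.abs(cv2.imread('pics/s9.png').astype(int)-cv2.imread('pics/s0.png')).max(2)
for n,(a,b,c,e) in dict(beaker=(155,155,195,200),box=(200,235,275,290),rack=(290,275,380,320)).items(): print(n,(d[b:e,a:c]>40).sum())
E
```

```text
18.3 [509.82473408 -69.5580726  195.70541653] 91.18702492953092
[259.50770766 222.53190555]
194 157
beaker 0
box 0
rack 0
```

View pics/m9.png

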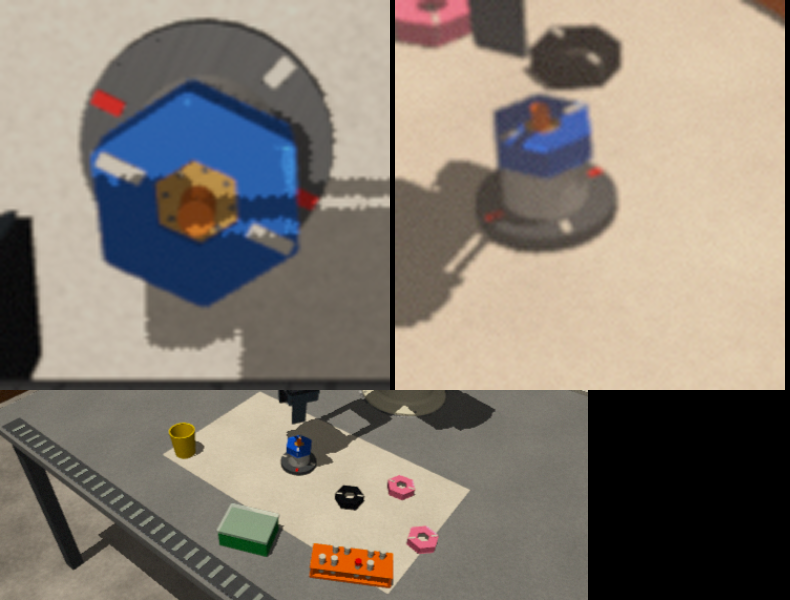

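```bash
python3 - <<'E'
from h import *
f=lambda x,y,z:ray('w9',194+(x+.5)/3-.5,157+(y+.5)/3-.5,z)
for z,a,b in((74,(120,168),(270,238)),(14,(108,103),(307,199))):
    a,b=f(*a,z),f(*b,z);print((a+b)/2,np.hypot(*(a-b)[:2]),np.degrees(np.arctan2(*(b-a)[1::-1])))
# top-face corners to check height/centre
c=np.array([[192,92],[297,148],[297,247],[204,305],[103,260],[93,165]])
for z in(72,74,76,77): P=np.array([f(*k,z) for k in c]);m=P.mean(0);print(z,m.round(1),np.hypot(*(P-m).T[:2]).round(1))
E
```

```text
[504.27041826 -43.8573152   74.        ] 53.98510599596488 -147.9330490063642
[502.94993009 -44.69091081  14.        ] 86.47762396231248 -148.2428610264038
72 [503.  -43.6  72. ] [37.8 37.6 36.  36.2 37.5 36.2]
74 [503.6 -44.1  74. ] [37.5 37.4 35.7 36.  37.2 35.9]
76 [504.2 -44.6  76. ] [37.2 37.1 35.5 35.7 36.9 35.7]
77 [504.5 -44.8  77. ] [37.1 36.9 35.3 35.6 36.8 35.5]
```

```bash
python3 -c "
from h import *
print(close_job())"
```

```text
the job is handed in; nothing more can be done
None
```

The filter holder is closed and the job is handed in, at about 18.5 s of the 64 s allowed.

- **Disk:** I laid it in the mouth, orange stub up, and let go before fetching the ring. The picture taken then showed it flat in the bore and centred.
- **Ring:** I set it down at the white marks with no contact force, then turned it about 75° clockwise. At the end the wrist moment rose from 0.1 to 0.8 N·m, which I took as the hard stop.
- **Last checks:** After release, the ring's marks lie at 32.1° and the red marks at 31.8°. The ring's centre fits the holder's axis to within about 1 mm at the locked height (top at z = 74 mm). The gripper was open and clear of everything.
- **Bystanders:** The beaker, tip box and rack show no change from the first scene picture.
- **Readings that disagreed:**
  - The jaw opening on the 12 mm stub read 10–11 mm, though the pinch held.
  - The red marks' midpoint in the last picture was about 1.6 mm off the earlier value. One of those marks was partly hidden.

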